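Hang the lid mallet back in its ring at the packing bench

TASK

Take the bucket-lid mallet out of the wooden block and hang it in the steel ring holder, handle first: lower it under control down through the ring (do not let it drop), then press gently, feeling for the click of the ring's sprung studs (the ring's springy arm gives as you press), until the underside of the head sits flat and fully home on the ring. Never bend the springy arm down to its stop and never strike or wedge the holder hard; leave the tape roll, the carton and the glue bottle where they are, and let go of the mallet at the end.

Things in the scene. Friction and masses are not known exactly. Their poses are not given: they have to be found in the camera images.
- mallet_head (a point): Centre of the mallet's black rubber head, a block 36 (own x) by 74 (own y) by 46 mm tall (own z, up, away from the handle). The mallet stands upright in the block, handle down. Take the head from above by its 36 mm width, in its upper half, so that the fingertips stay above its underside and clear of the ring later. Mass 0.17 to 0.33 kg. A half turn about z makes no difference.
- mallet_seat (a point): Centre of the flat underside of the mallet's head (23 mm below mallet_head); z up. The light wooden handle runs straight down from it on the head's centre line, 112 mm long: 24 mm thick at the head, one swelling 28 mm thick at 9 to 10 mm below the underside, tapering to 22 mm at 15 mm below it, then 22 mm all the way.
- mallet_tip (a point): Lower end of the mallet's handle, on its axis, 112 mm below mallet_seat; z up. The last 12 mm taper from 22 to 12 mm thick.
- ring_mouth (a point): Centre of the flat top face of the level steel ring, unloaded 145 to 165 mm above the bench; z up. Hole 30 mm, outside 45 mm, 14 mm tall, open below. Two sprung studs stick in from its +y and -y sides, 7 mm below the top face, 23 mm apart: the handle passes, the swelling (1 mm play all round) clicks through under a slow press of 7 to 14 N, not by the mallet's weight.
- block_mouth (a point): Middle of the mouth of the hole in the fixed plywood block (110 x 90 x 70 mm), on its top face, 70 mm above the bench. The hole is 26 mm wide and 60 mm deep; at the start the handle stands loosely in it, its end on the hole's floor. z points up.
- holder: The whole ring holder: a fixed upright post, 22 mm thick (56 mm at the foot), 78 mm from the ring's axis on the holder's -x side, and a springy arm that carries the ring. Pressed down, the ring sinks, upright, and springs back. Nothing is more than 2 mm higher than the ring. Origin on the ring's axis, 145 mm below its unloaded top face; z up.
- ring (a joint): How far the springy arm is bent, that is how far the ring has sunk below its unloaded height, in m: 0 unloaded, 0.025 at its stop, which must not be reached. It gives 1.4 mm for each newton over 2 N (about 19 N at the stop) and is damped, so press slowly.
- mallet: The whole mallet; origin at the lower end of the handle, z up along the handle.
- tape: Bystander: roll of yellow packing tape lying flat, 92 mm across, 48 mm tall; origin at the centre of its underside.
- carton: Bystander: small cardboard carton 100 x 70 x 60 mm tall; origin at the centre of its underside.
- glue: Bystander: standing glue bottle, 48 mm across, 110 mm tall; origin at the centre of its underside.
Mind the look-alikes: they are no part of the job. What is shaped like the part that bears block_mouth but blue or pink is not meant. There is more than one size of the mallet; the job needs the larger.

How it is judged:
On the way, in this order (a step that is already met when the one before it is completed fails the run):
1. the mallet is lifted clear of the block (z of mallet_tip in the frame of block_mouth above 0.005 m), for 0.1 s.
2. the handle is down through the ring, its end at least 30 mm below the ring's top face, the mallet still held (z of mallet_tip in the frame of ring_mouth below -0.03 m and horizontal distance between mallet_tip and ring_mouth below 0.012 m and angle between mallet_head's own z axis and vertical below 0.25 rad and contact force between the fingers and mallet above 1 N), for 0.1 s.
3. the head is seated on the ring (horizontal distance between mallet_seat and ring_mouth below 0.003 m and z of mallet_seat in the frame of ring_mouth between -0.003 and 0.002 m and angle between mallet_head's own z axis and vertical below 0.05 rad), for 0.2 s.
At the end, for the whole second after the job is handed in: The mallet hangs in the ring by itself, at rest (under 0.01 m/s): the head's underside within 2 mm of the ring's top face, its axis within 3 mm of the ring's, tilted less than 0.05 rad; the tape roll, carton and glue bottle within 20 mm of where they started (all of step 3 and linear speed of mallet below 0.01 m/s and distance of each of tape, carton, glue from where it was at the start of the episode below 0.02 m); the robot touches nothing.
It fails at once if the springy arm is bent to its stop (ring pressed down more than 24 mm) (value of joint ring above 0.024 m).
It fails at once if the holder is struck or wedged hard (contact forces adding up to more than 40 N, the studs' squeeze included) (contact force between holder and mallet above 40 N or contact force between holder and the fingers above 40 N or contact force between holder and the arm above 40 N).
It fails at once if the mallet drops through the ring (faster than 0.25 m/s with its handle in the ring and its head not yet down) (z of mallet_seat in the frame of ring_mouth above 0.004 m and z of mallet_tip in the frame of ring_mouth below -0.015 m and horizontal distance between mallet_tip and ring_mouth below 0.015 m and linear speed of mallet above 0.25 m/s).
It fails at once if a bystander is shoved more than 20 mm (distance of any of tape, carton, glue from where it was at the start of the episode above 0.02 m).
It also fails if it takes over 64 s, if anything falls off the work surface, if the arm or the gripper's body presses on something with over 40 N, if the wrist force passes 120 N, or if a joint passes its speed limit or range.

ROBOT

A 7-joint arm with a two-finger parallel gripper is mounted at the origin on the work surface. World frame = base frame: x ahead of the robot, y to its left, z up, the work surface at z = 0. Lengths are in m, angles in rad, forces in N, time in s.
With the tool pointing down it reaches from about 0.425 to 0.875 m from the base axis. Payload 4.7 kg.
Tool frame: the origin (TCP) lies midway between the tips of the shut fingers; the grasp point (between the pads) lies tcp_to_grasp behind it (tcp_to_grasp is the distance from the TCP to the grasp point, in m); z points along the fingers, y is the line along which they close (so a half turn about z gives the same grasp; the last joint's range is limited). The gripper opens to 87 mm and grips with 3 to 60 N. Pads are 19 mm wide; open, the fingers measure 117 mm over their backs; the gripper's body (75 mm by 190 mm) begins 51 mm behind the grasp point.
Start: joints at [-1.132, 0.321, -0.07, 1.45, 0.023, 1.371, -0.057], TCP at [0.268, 0.592, 0.223] pointing down, gripper open.
Joint ranges: [-2.86, 2.86], [-0.3, 2.09], [-1.38, 1.24], [0.06, 2.45], [-1.56, 4.7], [0.09, 2.05], [-2.69, 2.69]. Speed limits (rad/s): [2.57, 2.57, 3.14, 3.14, 3.14, 3.14, 3.14].

INTERFACE

Orientations are given as a unit quaternion [x, y, z, w].
In Python, from plant import move_pose, servo_line, set_joints, gripper_to, hold, ik, read_state, capture, camera_params, IKError, hand_in, tcp_to_grasp gives the robot as it stands. Calls block until the motion is done:
- move_pose(position, orientation): joint-space move of the TCP to a pose.
- servo_line(position, rotation=None, max_speed=0.15, contact_N=None): straight line of the TCP; rotation=None keeps the orientation; max_speed is the mean speed in m/s. With contact_N (N) it stops when the force on the tool has changed by that much, and returns True; else False.
- set_joints(angles): joint-space move.
- gripper_to(opening, grip_force=None): finger opening in m; grip_force is the grip in N (None keeps the last); returns when the fingers have stopped.
- hold(seconds).
- ik(position, orientation): joint angles nearest the present ones, or None.
- read_state(): the state.
- capture(name): name is "side" or "top"; returns (picture, depth): 400x640x3 uint8, red, green, blue; 400x640 float32, m along the optical axis (not along the pixel's ray), 0 where there is no reading.
- camera_params(name): a dict with "fovy" (degrees; the focal length in pixels is half the picture's height over the tangent of half this angle, whatever the lens; pixels are square), "cx", "cy" (the principal point, pixels), "R" (3x3) and "t" (3): a world point X has camera coordinates R X + t. Camera axes: x right, y down, z forward; pixel columns grow to the right and rows downward; lengths in m; the calibration is good to about 2 mm. A picture is of the moment at which its call begins. camera_params takes no time and is no camera call.
A pose or a line that the arm cannot do raises IKError and nothing moves.
- hand_in(): hands the job in; it is judged then, once.
The state is a dict: "clock": time; "qpos": joint angles; "joint_vel": joint speeds; "joint_efforts": joint torques, N m; "eef_pos": TCP position; "eef_rot": TCP orientation; "ft_force": force on the tool from outside, world axes, zero at the start; "moment": the same for the moment, N m; "finger_gap": finger opening in m; "gripper_force": force on a finger pad.
Only numpy, scipy, OpenCV 4.12 (cv2) and the standard library are available. Lean on these libraries where they do the work, as an engineer would, in place of code of your own. Each camera call takes 0.05 s, during which the arm holds its last target. There are 200 camera calls.

## Working session

There is one attempt and no reset: what is moved stays moved. The work goes in short steps, each a Python script; the robot and the scene stay as the last script left them, time stands still between calls to the robot, and variables do not carry over. Pictures are saved under pics/ and viewed, at most 10 in all, crops included, and the job is handed in when it is done.

```bash
mkdir -p pics; ls; python3 - <<'E'
from plant import *
import cv2,numpy as np
for n in("top","side"):
    p,d=capture(n); cv2.imwrite(f"pics/{n}0.png",p[...,::-1]); np.save(f"{n}0.npy",d)
    print(n,camera_params(n),(d>0).mean())
s=read_state();print(s,tcp_to_grasp)
E
```

```text
pics
top {'fovy': 43.614185551449836, 'cx': 319.77783149520786, 'cy': 198.25745668970077, 'R': array([[ 0.00121275, -0.99997239,  0.00733135],
       [-0.99445785, -0.00197674, -0.10511749],
       [ 0.10512908, -0.00716324, -0.99443279]]), 't': array([0.00583898, 0.60540779, 1.50852504])} 0.996171875
side {'fovy': 50.36469047649184, 'cx': 321.9082905415727, 'cy': 205.12513728155764, 'R': array([[ 0.88009738, -0.47467711,  0.01050022],
       [-0.33326689, -0.63335869, -0.69841961],
       [ 0.3381742 ,  0.61117789, -0.71561149]]), 't': array([-0.50609203,  0.31023422,  1.19675827])} 0.9962421875
{'clock': 0.1, 'qpos': array([-1.13189836,  0.32173373, -0.07009356,  1.45151938,  0.02260122,
        1.37080595, -0.05690018]), 'joint_vel': array([-1.57704162e-05, -1.58775246e-03, -5.50185169e-04, -4.50068428e-03,
       -1.26023514e-03,  5.63884413e-04, -1.32643136e-03]), 'joint_efforts': array([-5.48770895e-04, -4.92571664e+01, -4.06134753e-01, -3.13399994e+01,
       -6.42684801e-02,  3.95668682e-02,  5.88735247e-05]), 'eef_pos': array([0.26772939, 0.59177198, 0.22159767]), 'eef_rot': array([ 2.10788122e-01,  9.77531412e-01, -8.29205520e-04, -1.32493361e-04]), 'ft_force': array([ 1.29311145,  0.15930513, -0.54207105]), 'moment': array([-0.0184314 , -0.06809492,  0.02926671]), 'gripper_force': 0.0, 'finger_gap': 0.08695444668295085} 0.0187
```

View pics/top0.png

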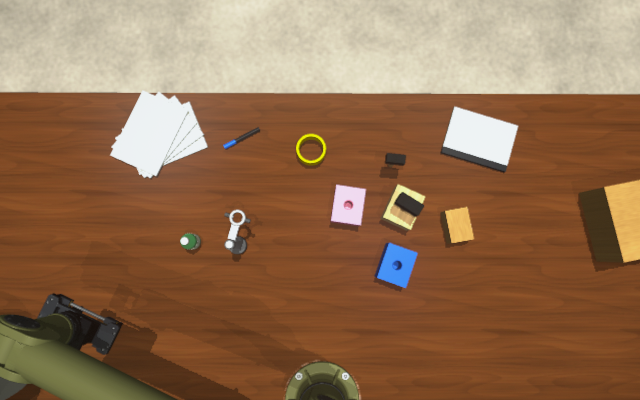

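View pics/side0.png

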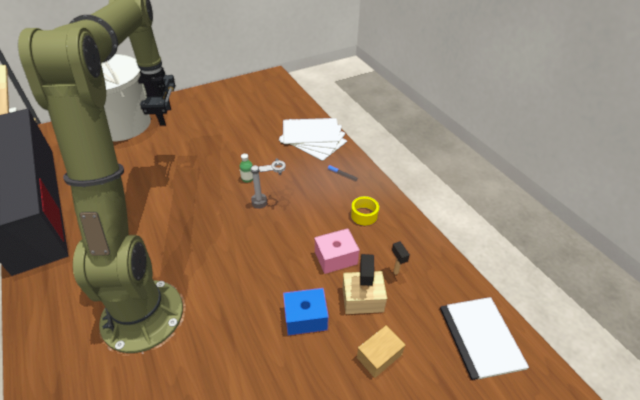

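The top view shows the mallet head at (408,203) in the wooden block at (403,208), the ring at (237,217) with its post near (236,245), and glue at (190,241). The small mallet at (395,159) and the pink and blue blocks are decoys. In the side view, the mallet is at (367,268) and the ring at (278,166).

```bash
cat > h.py <<'E'
from plant import *
import cv2,numpy as np
def cloud(n,d,p=None):
    c=camera_params(n); f=200/np.tan(np.radians(c["fovy"]/2))
    v,u=np.mgrid[:400,:640]
    X=np.stack([(u-c["cx"])/f*d,(v-c["cy"])/f*d,d],-1)
    return (X-c["t"])@c["R"]   # R^T(Xc-t)
def ray(n,u,v,z):
    c=camera_params(n); f=200/np.tan(np.radians(c["fovy"]/2))
    o=-c["R"].T@c["t"]; r=c["R"].T@np.array([(u-c["cx"])/f,(v-c["cy"])/f,1])
    return o+r*(z-o[2])/r[2]
def rect(P):
    (c,s,a)=cv2.minAreaRect((P[:,:2]*1000).astype(np.float32)); return np.round(c,1),np.round(s,1),round(a,1)
E
python3 - <<'E'
from h import *
for n,(u0,u1,v0,v1),(ru0,ru1,rv0,rv1) in(("top",(385,430,180,235),(220,255,205,258)),("side",(355,380,250,290),(248,290,155,180))):
    d=np.load(f"{n}0.npy");p=cv2.imread(f"pics/{n}0.png");W=cloud(n,d)
    S=np.s_[v0:v1,u0:u1]; P=W[S][(p[S].max(-1)<70)]
    print(n,"dark z",np.percentile(P[:,2],[2,25,50,75,90,98]).round(4))
    T=P[P[:,2]>.161];print(len(T),rect(T),T[:,2].mean())
    S=np.s_[rv0:rv1,ru0:ru1];P=W[S].reshape(-1,3);T=P[(P[:,2]>.138)&(P[:,2]<.18)]
    print("holder",len(T),rect(T),np.median(T[:,2]),np.percentile(T[:,2],[10,90]))
    # ring contour: hole
    print((W[S][...,2]*1000).astype(int)[:: (1 if n=="top" else 1)][:28])if n=="top" else 0
# image-based head top + ring
p=cv2.imread("pics/top0.png")
cv2.imwrite("pics/crop.png",np.hstack([cv2.resize(p[200:262,212:257],None,fx=8,fy=8),cv2.resize(p[175:237,385:430],None,fx=8,fy=8)]))
E
```

```text
top dark z [0.1421 0.1655 0.1681 0.17   0.1719 0.1745]
324 (array([ 576.4, -243.7]), array([73.1, 36.7]), 58.7) 0.16835198281462535
holder 378 (array([503.8, 241.2]), array([109.1,  70.6]), 1.3) 0.1597093630552522 [0.15454169 0.16460919]
[[  -4    0    0    2    7    1   -4   -3   -1   -4    0    0   -8   -1
    -5    3    1    5    0    5    0    6    1   -4   -4    2    8    1
     3    0    0    4   -2    3   -1]
 [   2    1   -6    2    2    0    0    5    0   -2    0   -1    3   -5
    -5    0   -1    3    0    5   -2    0   -3    3    0    0    0    0
     3    2   -2    0    0    4    0]
 [  -6    7    0    6    7   -1    0    1   -1   -3    0    4   -1    4
     1   -3    0    0   -1    4   -3    0  -10   -2   -1    0    1    1
     3   -1   -6   -2    0   -1   -4]
 [   2    3    3   -3   -1   -3    0    0    1   -3    0    4   -2    1
     0   -2    5    0   -5    6   -3   -4    3    3    0   -4   -1    1
     1    0    0    1    0    6   -2]
 [   5   -4    3    0    5    0    0    0    2   -6   -3    0   -2    0
    -4   -2   -1   -2    1    1   -1   -3    5    0    4   -9 
[... 3776 characters left out ...]
  154    0   -4    0   -1    7   -4    1    1   -1    1
     0    4    4    2    1    3    1]
 [  -4    2    2   -3   -4    1    0    0    0  156  159  155  159  160
   154  159  156  152    0    0    0    1    7    3   -2   -4    2   -3
     0    4    0    1    0    3   -5]
 [  -1   -1    0    1   -5   -4    0    3    2  158  154  154  156  155
   157  155  155    1   -6    0    0   -1    2   -5    0    0   -9    0
    -5    6    7   -3    2    1    0]]
side dark z [0.1327 0.1632 0.1662 0.1676 0.1689 0.1701]
286 (array([ 377.4, -501.6]), array([718.2,  35.4]), 52.4) 0.1699621595686866
holder 265 (array([506.1, 256.8]), array([ 69.9, 111.8]), 59.9) 0.15725428195182956 [0.15030659 0.16272059]
```

View pics/crop.png

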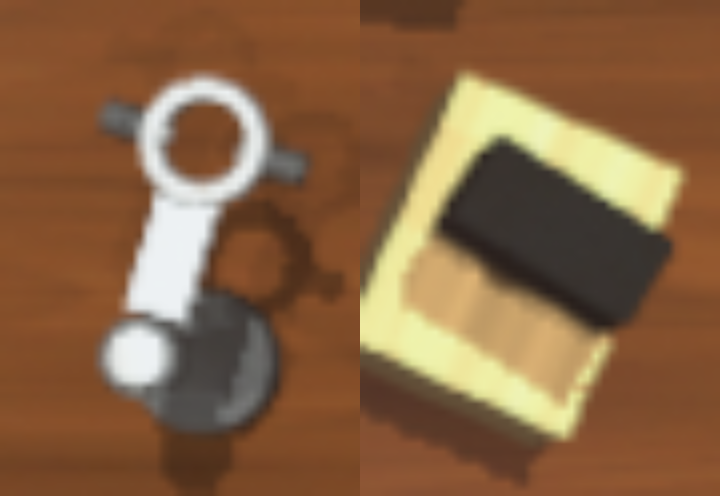

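The crop shows a clear ring outline centred near full-image pixel (237,217), with an arm running to the post cap at about (229,244). The head's long axis matches the 58.7° fit. Next I'll fit the ring precisely in both views.

```bash
cat >> h.py <<'E'
def hole(n,p,box,zt):
    "ring's top outer-edge and hole from white mask, via rays onto plane z=zt"
    u0,u1,v0,v1=box; g=cv2.resize(p[v0:v1,u0:u1],None,fx=8,fy=8,interpolation=cv2.INTER_CUBIC)
    m=((g.min(-1)>150)*255).astype(np.uint8)
    cs,h=cv2.findContours(m,cv2.RETR_CCOMP,cv2.CHAIN_APPROX_NONE); out=[]
    for c,k in zip(cs,h[0]):
        if len(c)<60: continue
        q=(c[:,0]+.5)/8-.5+[u0,v0]
        w=np.array([ray(n,a,b,zt)[:2] for a,b in q])*1000
        (x,y),r=cv2.minEnclosingCircle(w.astype(np.float32))
        e=cv2.fitEllipse(w.astype(np.float32))
        out.append(("hole" if k[3]>=0 else "outer",len(c),np.round([x,y,2*r],1),np.round(e[0],1),np.round(e[1],1)))
    return out
E
python3 - <<'E'
from h import *
for n,b in(("top",(220,256,206,229)),("side",(262,292,152,182))):
    p=cv2.imread(f"pics/{n}0.png")
    for o in hole(n,p,b,.160): print(n,o)
d=np.load("top0.npy");W=cloud("top",d);print("post",ray("top",228.6,243.9,.16))
# ring top height
R=W[206:226,230:246].reshape(-1,3);R=R[R[:,2]>.14];print(np.median(R[:,2]),len(R),R[:,:2].mean(0))
print(rect(R))
p=cv2.imread("pics/side0.png");cv2.imwrite("pics/cropside.png",np.hstack([cv2.resize(p[150:200,240:300],None,fx=6,fy=6),cv2.resize(p[245:295,340:400],None,fx=6,fy=6)]))
E
```

```text
top ('outer', 431, array([531.8, 244.8,  59.1]), array([533.9, 241.8]), array([42.6, 56.4]))
top ('hole', 242, array([538.1, 240.6,  30.7]), array([538. , 240.5]), array([28.8, 30.5]))
side ('outer', 444, array([519.5, 241.9,  83.2]), array([525.9, 242.9]), array([45.4, 85.2]))
side ('hole', 153, array([537.4, 241.4,  27.4]), array([537.3, 240.4]), array([23.9, 27.3]))
post [0.463146   0.26226411 0.16      ]
0.16129861192075023 134 [0.53448535 0.23656948]
(array([503.8, 136.2]), array([261.5,  46.7]), 73.1)
```

View pics/cropside.png

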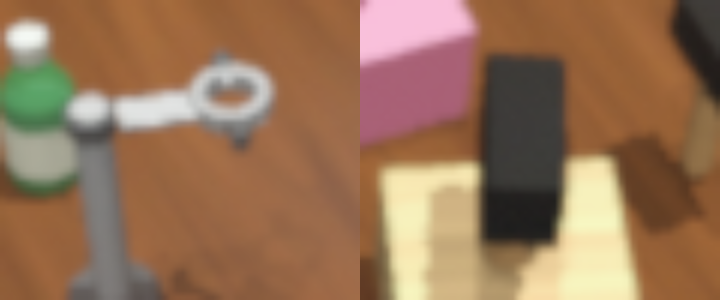

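The side crop shows the ring face at about (278,166) and the head clear of its block. Both views agree on the ring at (538, 240.5, ~160 mm), and the post distance of 78 mm matches the spec. Now the grasp.

```bash
cat >> h.py <<'E'
from scipy.spatial.transform import Rotation as Ro
def down(phi):
    "tool z down, closing line (tool y) at world angle phi"
    y=np.array([np.cos(phi),np.sin(phi),0]);z=np.array([0,0,-1.]);return Ro.from_matrix(np.c_[np.cross(y,z),y,z]).as_quat()
E
python3 - <<'E'
from h import *
for deg in(-31.3,148.7):
    for P in([.5764,-.2437,.25],[.5764,-.2437,.132],[.538,.2405,.30]):
        j=ik(P,down(np.radians(deg)));print(deg,P,None if j is None else j.round(2))
for deg in range(-180,180,30):
    j=ik([.538,.2405,.30],down(np.radians(deg)));print(deg,None if j is None else j.round(2))
E
```

```text
-31.3 [0.5764, -0.2437, 0.25] [ 0.22  0.26  0.17  1.48 -0.04  1.41 -0.16]
-31.3 [0.5764, -0.2437, 0.132] [-0.35  0.45  0.91  1.66 -0.37  1.22  0.1 ]
-31.3 [0.538, 0.2405, 0.3] [-0.78  0.17  0.36  1.5  -0.06  1.49 -0.96]
148.7 [0.5764, -0.2437, 0.25] [ 1.2   0.5  -1.18  1.45  0.46  1.5   2.63]
148.7 [0.5764, -0.2437, 0.132] [ 1.21  0.62 -1.18  1.6   0.58  1.33  2.55]
148.7 [0.538, 0.2405, 0.3] [-0.56  0.16  0.1   1.49 -0.02  1.49  2.14]
-180 [-0.52  0.16  0.06  1.49 -0.01  1.49  2.68]
-150 None
-120 [-1.34  0.26  1.06  1.52 -0.22  1.5  -2.37]
-90 [-0.84  0.17  0.43  1.5  -0.07  1.49 -1.98]
-60 [-0.81  0.17  0.39  1.5  -0.06  1.49 -1.46]
-30 [-0.77  0.17  0.36  1.5  -0.06  1.49 -0.94]
0 [-0.74  0.17  0.32  1.5  -0.05  1.49 -0.42]
30 [-0.68  0.16  0.25  1.5  -0.04  1.49  0.09]
60 [-0.63  0.16  0.19  1.49 -0.03  1.49  0.61]
90 [-0.61  0.16  0.17  1.49 -0.03  1.49  1.13]
120 [-0.59  0.16  0.14  1.49 -0.02  1.49  1.65]
150 [-0.55  0.16  0.1   1.49 -0.02  1.49  2.17]
```

```bash
python3 - <<'E'
from h import *
q=down(np.radians(-31.3))
move_pose([.5764,-.2437,.26],q)
gripper_to(.075)
servo_line([.5764,-.2437,.132],max_speed=.1,contact_N=8) and print("CONTACT")
s=read_state();print(s["eef_pos"],s["ft_force"])
gripper_to(.0,60);hold(.2)
s=read_state();print(s["clock"],s["eef_pos"],s["finger_gap"],s["gripper_force"],s["ft_force"])
servo_line([.5764,-.2437,.142],max_speed=.03);hold(.2);s=read_state();print(s["ft_force"],s["moment"])
servo_line([.5764,-.2437,.30],max_speed=.1);hold(.3)
s=read_state();print(s["clock"],s["eef_pos"],s["finger_gap"],s["gripper_force"],s["ft_force"],s["moment"])
p,d=capture("side");cv2.imwrite("pics/lift.png",p[120:320,260:500,::-1]);
E
```

```text
[ 0.57693993 -0.24393059  0.13285073] [ 0.45375525 -0.3041697   1.00211655]
6.1667 [ 0.57648744 -0.24374382  0.13200452] 0.03550778212050103 59.86779044964351 [-0.19655129  0.56710774 -0.42185071]
[-0.49740596  0.19075155 -3.07809289] [-0.08975486  0.13325333 -0.00086471]
8.8833 [ 0.57633461 -0.24368495  0.29984382] 0.035581139307851624 59.86191760544898 [-0.44431342 -0.38420412 -2.24341132] [-0.12401276  0.12168089  0.04647681]
```

View pics/lift.png

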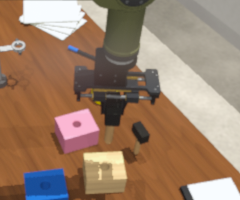

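The mallet is out of the block, gripped at 35.5 mm, with its handle visible under the gripper near (110,130) in the crop. I'll carry it above the ring and check handle tilt and offset from two yaws.

```bash
cat >> h.py <<'E'
def handle(p,d,tcp):
    "side view: offset of the handle axis from the TCP axis along the camera's horizontal right direction, per height"
    n="side";c=camera_params(n);W=cloud(n,d)
    r=c["R"][0].copy();r[2]=0;r/=np.linalg.norm(r)
    f=np.array([-r[1],r[0],0])          # horizontal view direction
    o=-c["R"].T@c["t"];F=200/np.tan(np.radians(c["fovy"]/2))
    L=(W-tcp);m=(np.hypot(L[...,0],L[...,1])<.03)&(L[...,2]<-.022)&(L[...,2]>-.118)
    Z=[];S=[];Wd=[]
    for v in np.unique(np.where(m)[0]):
        u=np.where(m[v])[0]
        if len(u)<4:continue
        x=[]
        for uu in(u.min()-.5,u.max()+.5):
            k=c["R"].T@np.array([(uu-c["cx"])/F,(v-c["cy"])/F,1]);t=((tcp-o)@f)/(k@f);x.append(o+t*k-tcp)
        x=np.array(x);Z.append(x[:,2].mean());S.append((x@r).mean());Wd.append(np.ptp(x@r))
    Z,S,Wd=map(np.array,(Z,S,Wd));ok=abs(Wd-np.median(Wd))<.004
    a,b=np.polyfit(Z[ok],S[ok],1)
    return dict(r=r[:2].round(3),width=np.median(Wd).round(4),n=int(ok.sum()),slope=round(a,4),at_tcp=round(b*1000,1),at_tip=round((b-a*.122)*1000,1),z=(Z[ok].min().round(3),Z[ok].max().round(3)))
E
python3 - <<'E'
from h import *
tcp=np.array([.538,.2405,.335])
for k,deg in enumerate((-31.3,58.7)):
    move_pose(tcp,down(np.radians(deg)));hold(.4)
    s=read_state();p,d=capture("side");cv2.imwrite(f"pics/y{k}.png",p[...,::-1]);np.save(f"y{k}.npy",d)
    print(s["clock"],s["eef_pos"],s["finger_gap"],s["ft_force"],Ro.from_quat(s["eef_rot"]).apply([0,0,1]).round(4),handle(p,d,s["eef_pos"]))
a,b=[cv2.imread(f"pics/y{k}.png")[60:200,220:340] for k in(0,1)]
cv2.imwrite("pics/yy.png",cv2.resize(np.hstack([a,b]),None,fx=3,fy=3))
E
```

```text
11.1083 [0.53811612 0.24023617 0.33496793] 0.03564148390778646 [ 0.74629811 -0.24312624 -1.6956574 ] [-1.e-04 -0.e+00 -1.e+00] {'r': array([ 0.88 , -0.475]), 'width': np.float64(0.022), 'n': 20, 'slope': np.float64(-0.0124), 'at_tcp': np.float64(-1.9), 'at_tip': np.float64(-0.4), 'z': (np.float64(-0.116), np.float64(-0.042))}
12.95 [0.53799634 0.24052247 0.33496927] 0.035378617263748496 [-0.22588042 -0.39746516 -2.52398536] [-1.e-04  0.e+00 -1.e+00] {'r': array([ 0.88 , -0.475]), 'width': np.float64(0.0219), 'n': 21, 'slope': np.float64(0.0086), 'at_tcp': np.float64(1.7), 'at_tip': np.float64(0.6), 'z': (np.float64(-0.112), np.float64(-0.034))}
```

View pics/yy.png

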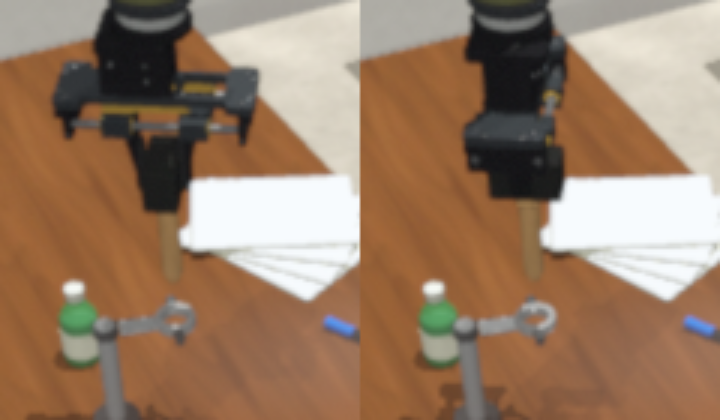

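The mallet hangs straight above the ring in both yaws, with the handle measuring 22 mm wide and tilt around 0.01 rad. Relative to the ring it is about 1.5 mm off along camera-right. I'll correct that, lower the handle under control, then centre by feel.

```bash
cat >> h.py <<'E'
def ft(t=.12):
    hold(t);a=[]
    for _ in range(4): a.append(read_state()["ft_force"]);hold(.01)
    return np.mean(a,0)
hx=np.array([.96,-.28,0]);hy=np.array([.28,.96,0])
E
python3 - <<'E'
from h import *
t=np.array([.538,.2405,.335])-.0015*np.array([.88,-.475,0])
servo_line(t,max_speed=.05);f0=ft(.3);print("f0",f0.round(2))
for z in(.270,.235,.205,.187):
    t[2]=z;c=servo_line(t,max_speed=.05,contact_N=5);f=ft()-f0;s=read_state()
    print(z,c,round(s["clock"],1),s["eef_pos"].round(4),"x %.2f y %.2f z %.2f"%(f@hx,f@hy,f[2]))
    if c:break
else:
  for nm,a in(("x",hx),("y",hy)):
    for sg in(1,-1):
        for k in range(1,6):
            servo_line(t+sg*k*.001*a,max_speed=.02);f=ft(.06)-f0;e=read_state()["eef_pos"]
            print(nm,sg*k,"e %.2f"%((e-t)@a*1000),"x %.2f y %.2f z %.2f"%(f@hx,f@hy,f[2]))
            if abs(f@a)>3:break
        servo_line(t,max_speed=.05)
  f=ft()-f0;print(read_state()["clock"],f@hx,f@hy,f[2])
E
```

```text
f0 [-0.04  0.16 -2.49]
0.27 False 15.2 [0.5368 0.2413 0.2703] x 0.01 y 0.04 z 0.46
0.235 False 16.2 [0.5368 0.2412 0.2354] x -0.10 y -0.67 z -0.06
0.205 False 17.1 [0.5368 0.2413 0.2053] x -0.05 y -0.40 z 0.54
0.187 False 17.7 [0.5368 0.2413 0.1872] x -0.36 y -0.23 z 0.04
x 1 e 1.06 x 0.01 y -0.04 z 0.79
x 2 e 2.01 x 0.32 y -0.26 z 0.15
x 3 e 2.60 x -1.53 y 0.05 z 0.70
x 4 e 2.84 x -4.62 y -0.47 z 1.29
x -1 e -0.70 x -0.32 y -0.34 z 0.30
x -2 e -1.99 x 0.09 y -0.17 z -0.30
x -3 e -3.00 x -0.14 y -0.39 z 0.31
x -4 e -3.99 x 0.21 y -0.70 z 0.41
x -5 e -5.01 x 0.06 y -0.10 z 0.27
y 1 e 0.56 x 0.38 y -1.63 z 0.68
y 2 e 1.55 x 1.12 y -3.04 z 0.65
y -1 e -0.51 x 0.25 y -0.18 z 0.85
y -2 e -1.54 x -0.24 y 1.28 z 0.26
y -3 e -2.46 x -0.33 y 2.21 z 0.20
y -4 e -3.55 x -0.45 y 3.33 z 0.34
24.0167 -0.07504818530232922 0.23730115816493916 0.7265721250324546
```

```bash
python3 - <<'E'
from h import *
b=np.array([.538-.00132,.2405+.00071,.187]);f0=np.array([-.04,.16,-2.49])
t=b-.00075*hy
for k in(-5,-5.5,-6,-6.5,-7):
    servo_line(t+k*.001*hx,max_speed=.03);f=ft(.08)-f0;e=read_state()["eef_pos"]
    print(k,"e %.2f"%((e-b)@hx*1000),"x %.2f y %.2f"%(f@hx,f@hy))
    if f@hx>2.5:break
servo_line(t-.0015*hx,max_speed=.03);f=ft()-f0;print(read_state()["clock"],f@hx,f@hy,f[2])
E
```

```text
-5 e -5.06 x 0.14 y -0.09
-5.5 e -5.49 x -0.04 y -0.22
-6 e -5.73 x 1.07 y -0.19
-6.5 e -5.94 x 3.11 y 0.28
26.0167 -0.09794060849313938 -0.03507745998354527 0.36850542902662475
```

The walls are at +2.4 and −5.6 mm. That 8 mm span equals the known play, so the centre is −1.6 mm. Now the slow press.

```bash
cat > press.py <<'E'
from h import *
c=np.array([.538-.00132,.2405+.00071,0])-.00075*hy-.0016*hx
f0=np.array([-.04,.16,-2.49])
E
python3 - <<'E'
from press import *
pk=0;z=.187
while z>.146:
    z-=.001 if z<.181 else .003
    servo_line(c+[0,0,z],max_speed=.012);f=ft(.08)-f0;s=read_state()
    print("z %.1f x %.2f y %.2f z %.2f g %.1f m %s t %.1f"%(s["eef_pos"][2]*1000,f@hx,f@hy,f[2],s["finger_gap"]*1000,s["moment"].round(2),s["clock"]))
    if f[2]<pk-2.5: print("CLICK");break
    pk=max(pk,f[2])
    if f[2]>15.5 or np.hypot(f[0],f[1])>8: print("STOP");break
E
```

```text
z 184.0 x 0.37 y 0.19 z 0.43 g 35.6 m [-0.02  0.02  0.08] t 26.5
z 181.0 x -0.10 y -0.12 z 0.41 g 35.4 m [-0.02 -0.03  0.03] t 27.1
z 178.2 x 0.25 y 0.33 z 2.56 g 35.2 m [ 0.14 -0.07  0.03] t 27.6
z 177.2 x 0.26 y 0.30 z 3.10 g 35.9 m [ 0.13 -0.13  0.01] t 27.9
z 176.1 x 0.62 y 0.73 z 3.83 g 35.4 m [ 0.22 -0.22  0.  ] t 28.3
z 175.1 x 0.48 y 0.89 z 4.07 g 35.6 m [ 0.19 -0.25 -0.01] t 28.7
z 174.1 x 0.69 y 0.76 z 4.96 g 35.6 m [ 0.11 -0.26  0.07] t 29.0
z 173.0 x 1.16 y 1.04 z 5.72 g 35.7 m [ 0.06 -0.27  0.01] t 29.4
z 172.1 x 1.12 y 0.43 z 5.99 g 35.3 m [ 0.08 -0.21  0.03] t 29.8
z 171.0 x 0.95 y 0.38 z 6.33 g 35.5 m [ 0.04 -0.15 -0.01] t 30.1
z 170.1 x 0.48 y 0.02 z 7.58 g 35.6 m [ 0.03 -0.17  0.05] t 30.5
z 169.2 x 0.21 y 0.51 z 7.84 g 35.6 m [ 0.01 -0.14 -0.06] t 30.9
z 167.3 x -0.20 y -0.51 z 4.37 g 35.9 m [-0.14  0.13 -0.03] t 31.2
CLICK
```

```bash
python3 - <<'E'
from press import *
def rep():
    f=ft(.25)-f0;s=read_state();z=s["eef_pos"][2]*1000
    print("z %.2f x %.2f y %.2f z %.2f ->unloaded ring %.1f t %.1f"%(z,f@hx,f@hy,f[2],z-10+1.4*(f[2]-2),s["clock"]));return f
for z in(.166,.1645,.163,.1615):
    servo_line(c+[0,0,z],max_speed=.012)
    if rep()[2]>9.5:break
for z in(.165,.168,.170):
    servo_line(c+[0,0,z],max_speed=.012);f=rep()
    if f[2]<2:break
p,d=capture("side");cv2.imwrite("pics/seat.png",cv2.resize(p[110:220,220:340,::-1],None,fx=4,fy=4))
E
```

```text
z 165.75 x -2.50 y -2.79 z 6.01 ->unloaded ring 161.4 t 31.8
z 164.36 x -4.42 y -3.54 z 7.18 ->unloaded ring 161.6 t 32.4
z 163.06 x -4.34 y -3.13 z 7.25 ->unloaded ring 160.4 t 33.0
z 161.79 x -4.57 y -3.30 z 8.40 ->unloaded ring 160.7 t 33.5
z 164.87 x -4.06 y -3.51 z 6.31 ->unloaded ring 160.9 t 34.2
z 167.73 x -4.20 y -2.84 z 4.44 ->unloaded ring 161.1 t 34.9
z 169.80 x -4.23 y -2.25 z 2.85 ->unloaded ring 161.0 t 35.5
```

View pics/seat.png

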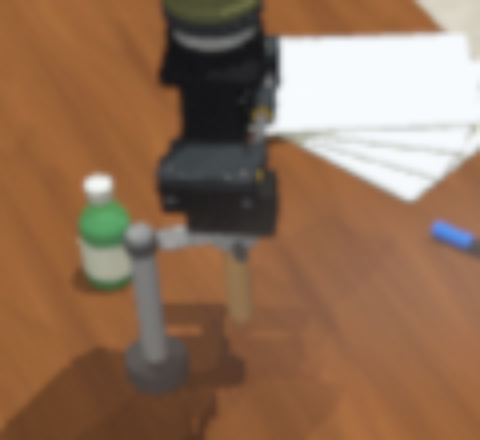

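Seated: the head sits on the ring with the handle below it, and the force/height pairs follow the 1.4 mm/N spring with the unloaded ring at about 161 mm. I'll relieve the side load, let go, retreat and check.

```bash
python3 - <<'E'
from press import *
b=c+[0,0,.1705]
for k in(0,.0005,.001,.0015):
    t=b-k*hx-k*.7*hy
    servo_line(t,max_speed=.01);f=ft(.2)-f0;print(k,"x %.2f y %.2f z %.2f"%(f@hx,f@hy,f[2]))
    if np.hypot(f[0],f[1])<1.5:break
gripper_to(.05);hold(.4);f=ft()-f0;print("open",f.round(2),read_state()["finger_gap"])
gripper_to(.075)
servo_line(t*[1,1,0]+[0,0,.30],max_speed=.1)
move_pose([.50,-.05,.35],down(np.radians(58.7)))
print(read_state()["clock"])
P=[]
for n in("side","top"):
    p,d=capture(n);W=cloud(n,d);P.append(p[110:220,220:340,::-1]if n=="side" else p[160:270,180:300,::-1])
    m=(p.max(-1)<70)&(W[...,2]>.17)&(np.hypot(W[...,0]-.538,W[...,1]-.2405)<.07)
    q=W[m];T=q[q[:,2]>.2];print(n,len(T),rect(T),np.percentile(q[:,2],[5,50,95]).round(4))
    a=np.linalg.lstsq(np.c_[T[:,:2]-T[:,:2].mean(0),np.ones(len(T))],T[:,2],rcond=None)[0];print("plane",a.round(3))
cv2.imwrite("pics/final.png",cv2.resize(np.hstack(P),None,fx=3,fy=3))
E
```

```text
0 x -4.48 y -2.58 z 2.27
0.0005 x -3.21 y -0.70 z 2.14
0.001 x 0.14 y 1.66 z 1.69
0.0015 x 2.89 y 4.07 z 2.38
open [0.17 0.14 2.16] 0.04997544715789887
41.975
side 151 (array([534.8, 236. ]), array([39.6, 69.2]), 58.0) [0.1728 0.2001 0.2073]
plane [0.014 0.021 0.204]
top 333 (array([536.7, 239.5]), array([36.3, 71.3]), 60.2) [0.1827 0.2061 0.2105]
plane [-0.008  0.006  0.207]
```

View pics/final.png

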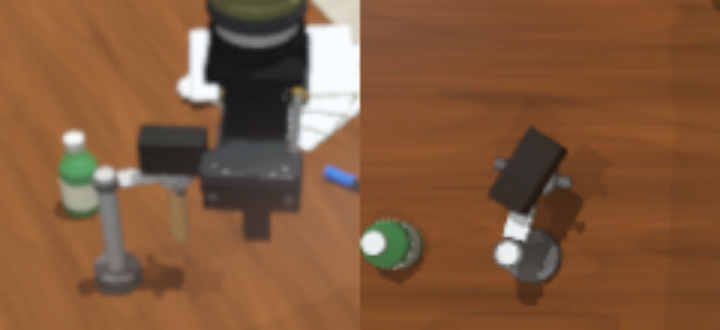

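The mallet hangs level. Its head top is at 207 mm, which puts the seat at 161 mm on the ring face, and the axis is within about 1.6 mm. The gripper is clear and the glue has not moved.

```bash
python3 -c "
from plant import *
hold(.3);print(hand_in(),read_state()['clock'])"
```

```text
the job is handed in; nothing more can be done
the job is handed in; nothing more can be done
```

The mallet is clicked home in the ring, hanging level and released, and the job was handed in at about 42 s of the 64 s allowed; the hand-in call gave no verdict, so the result is not confirmed.

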